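# Find the socket key that fits the centrifuge's rotor nut

### The arm

A 6-joint arm with a two-finger parallel gripper is mounted at the origin on the work surface. World frame = base frame: x ahead of the robot, y to its left, z up, the work surface at z = 0. Lengths are in m, angles in degrees, forces in N, time in s.
With the tool pointing down it reaches from about 0.35 to 0.875 m from the base axis. Payload 4.2 kg.
Tool frame: the origin (TCP) lies at the very end of the fingers, on their centre line; the grasp point (between the pads) lies 19 mm behind it (r.grip_point_offset is the distance from the TCP to the grasp point, in m); z points along the fingers, y is the line along which they close (so a half turn about z gives the same grasp; the last joint's range is limited). The gripper opens to 87 mm and grips with 3 to 60 N. Pads are 19 mm wide; open, the fingers measure 117 mm over their backs; the gripper's body (75 mm by 190 mm) begins 51 mm behind the grasp point.
Start: joints at [-54.053, 22.042, 0.453, 0, -68.411, -14.817], TCP at [0.225, -0.583, 0.188] pointing down, gripper open.
Joint ranges: [-179.83, 179.83], [-69.29, 118.12], [-61.27, 80.66], [-181.25, 117.63], [-171.15, -9.14], [-177.46, 177.46]. Speed limits (degrees/s): [159.86, 159.86, 180, 180, 180, 180].

### API

Orientations are given as a 3x3 rotation matrix whose columns are the frame's x, y, z axes.
In Python, from station import r, cams gives the robot as it stands. The module is installed in compiled form; this text tells all that it offers.
- The arm moves only by the shell command python3 -m handwheel 'ROWS'. ROWS is JSON, a list that holds one entry, the list of rows, each a list of 7 numbers: the turn, a rotation vector about the tool's x, y, z in units of 6 degrees (1.0 is 6 degrees), then the shift along the tool's x, y, z in m, then the finger opening in m, from 0 to 0.087. In form: [[[ax, ay, az, x, y, z, jaw], ...]]. A call has 1 to 12 rows; each row shifts and turns the commanded pose from where the row before left it, along the tool's axes as they then stand; what a row does not reach is not made up. A row lasts 1/10 s, in which the tool goes at most 50 mm and 8.59 degrees, less where a joint would pass 70% of its speed; a pose out of reach is approached as far as the arm can. A call with a gripper value outside its range is refused whole. The fingers move at their own pace and stop on an object; the grip force is fixed at half the most. Time passes only in rows, so rows that do not move let the fingers close. It gives the time, the measured TCP pose, the force, the opening and the grip force at its end, in the units of the state.
- r.sense(): the state, without advancing time (a new reading comes with each control period).
- cams.capture(name): name is "side" or "top" or "wrist"; returns the picture (480x640x3 uint8, red, green, blue); there is no depth.
- cams.get_calibration(name): a dict with "camera_matrix" (3x3 intrinsics, pixels), "rvec" (rotation vector, rad) and "tvec" (3), from world to camera coordinates, as OpenCV has them; the wrist camera has in their place "T_tool_cam" (4x4, takes a point from camera to tool coordinates, whose origin is the TCP and whose axes are the flange's). Camera axes: x right, y down, z forward; pixel columns grow to the right and rows downward; lengths in m; the calibration is good to about 2 mm. A picture is of the moment at which its call begins: read the wrist's pose just before it. get_calibration takes no time and is no camera call.
- r.finish_job(): hands the job in; it is judged then, once.
The state is a dict: "time_s": time; "joints": joint angles; "joint_velocities": joint speeds; "effort": joint torques, N m; "tcp_pos": TCP position; "ee_rot": TCP orientation; "wrist_force": force on the tool from outside, world axes, zero at the start; "moment": the same for the moment, N m; "gripper_width": opening from 0.0 (shut) to 1.0 (fully open); "gripper_force": force on a finger pad.
Only numpy, scipy, OpenCV 4.12 (cv2) and the standard library are available. Lean on these libraries where they do the work, as an engineer would, in place of code of your own. Each camera call takes 0.05 s, during which the arm holds its last target. There are 200 camera calls.

### The job

Find out which of the three T-handled socket keys in the tray fits the hex nut that holds the rotor in the centrifuge, trying them on it as needed, and stand any key that is too small or too loose upright in the tray again. Put the one that fits squarely on the nut, fully down on its flange, and finish while holding it there by its handle, ready to turn; leave the other things on the bench where they are.

Things in the scene. Friction and masses are not known exactly. Their poses are not given: they have to be found in the camera images.
- centrifuge: bench centrifuge, fixed: white housing 280 x 300 mm, rim 140 mm above the bench round an open chamber of 216 mm diameter with the mounted rotor in it. Origin on the bench under the chamber's middle, z up, x from the control panel to the lid. The lid is folded back beyond it, rising to about 210 mm above the bench at 400 mm from the middle.
- drive (a point): point on the axis of the centrifuge's drive, 130 mm above the bench. The nut whose point is within a few mm of this one belongs to the rotor mounted in the centrifuge; that is the nut to fit. Its size is not known beforehand, and the mounted rotor differs from one time to the next. The rotors are locked and do not turn.
- rotor_stand: grey storage stand, base 124 mm in diameter, 50 mm high, that carries the spare rotor (170 mm in diameter, its nut's top 143 mm above the bench). Origin under its middle, on the bench.
- nut_a (a point): hex nut on the aluminium rotor with 6 large tube holes, mounted or spare. Point: on the axis, on the flange's top (flange 54 mm in diameter), 130 mm above the bench; z up, x square on one of the six flats. The nut rises 13 mm above it, the top 3 mm chamfered by 2.5 mm; a stud (11 mm in diameter) ends at 14.5 mm.
- nut_b (a point): hex nut on the aluminium rotor with 10 smaller tube holes, mounted or spare. Point: on the axis, on the flange's top (flange 54 mm in diameter), 130 mm above the bench; z up, x square on one of the six flats. The nut rises 13 mm above it, the top 3 mm chamfered by 2.5 mm; a stud (11 mm in diameter) ends at 14.5 mm.
- key_small: T-handled socket key, loose, 100 to 240 g. Foot: steel hex socket 20.5 mm across flats inside, 27.5 mm outside, 18 mm deep. Shank 12 mm in diameter. T handle, plain bar 76 mm long (along x), 20 mm thick (y), 26 mm high, its middle on the axis 91 mm above the foot: grip it there. Origin: middle of the socket's lower rim; z up the shank, x square on one of its flats.
- key_medium: T-handled socket key, loose, 100 to 240 g. Foot: steel hex socket 25.5 mm across flats inside, 32.5 mm outside, 18 mm deep. Shank 12 mm in diameter. T handle, plain bar 82 mm long (along x), 20 mm thick (y), 26 mm high, its middle on the axis 91 mm above the foot: grip it there. Origin: middle of the socket's lower rim; z up the shank, x square on one of its flats.
- key_large: T-handled socket key, loose, 100 to 240 g. Foot: steel hex socket 31.5 mm across flats inside, 38.5 mm outside, 18 mm deep. Shank 12 mm in diameter. T handle, plain bar 88 mm long (along x), 20 mm thick (y), 26 mm high, its middle on the axis 91 mm above the foot: grip it there. Origin: middle of the socket's lower rim; z up the shank, x square on one of its flats.
- key_tray: fixed aluminium tray, 140 (x) by 270 mm (y), floor 3 mm, rim 16 mm high; origin under its middle. The keys stand in a row along y, 80 mm apart, order varies. A key is 1.5 mm wider than the nut it fits (about 7 degrees of play either way); a smaller key stays up on the nut's chamfer, about 12 mm above the flange; a larger one goes down too but spins loose.
- tube_rack: orange tube rack, 85 x 190 x 50 mm, capped tubes up to 99 mm; bystander, leave alone. Origin under its middle.
- reagent_bottle: amber bottle, 68 mm in diameter, about 150 mm high; bystander, leave alone. Origin under its middle.
- beaker: glass beaker, 72 mm in diameter, 85 mm high; bystander, leave alone. Origin under its middle.
Mind the look-alikes: they are no part of the job. What is shaped like the key_small but pink is not meant. What is shaped like the key_medium but red is not meant.

How it is judged (in metres and radians):
On the way, in this order (a step that is already met when the one before it is completed fails the run):
1. the key that fits the mounted rotor's nut has been lifted out of the tray in the gripper (((horizontal distance between nut_a and drive below 0.02 m and z of key_small in the frame of key_tray above 0.03 m and contact force between the fingers and key_small above 1 N) or (horizontal distance between nut_b and drive below 0.02 m and z of key_medium in the frame of key_tray above 0.03 m and contact force between the fingers and key_medium above 1 N))), for 0.1 s.
2. it is seated on that nut, fully down on the flange, and held (((horizontal distance between nut_a and drive below 0.02 m and z of key_small in the frame of nut_a between -0.003 and 0.003 m and horizontal distance between key_small and nut_a below 0.003 m and angle between key_small's own z axis and vertical below 0.07 rad and contact force between the fingers and key_small above 1 N) or (horizontal distance between nut_b and drive below 0.02 m and z of key_medium in the frame of nut_b between -0.003 and 0.003 m and horizontal distance between key_medium and nut_b below 0.003 m and angle between key_medium's own z axis and vertical below 0.07 rad and contact force between the fingers and key_medium above 1 N))), for 0.2 s.
At the end, for the whole second after the job is handed in: The key that fits the mounted rotor's nut is on it: rim within 3 mm of the flange and of the axis, upright within 4 degrees, at rest, gripped with over 1 N. The other two keys stand upright (6 degrees) on the tray's floor, untouched (((horizontal distance between nut_a and drive below 0.02 m and z of key_small in the frame of nut_a between -0.003 and 0.003 m and horizontal distance between key_small and nut_a below 0.003 m and angle between key_small's own z axis and vertical below 0.07 rad and contact force between the fingers and key_small above 1 N and linear speed of each of key_small, key_medium, key_large below 0.02 m/s and angle between each of key_medium, key_large's own z axis and vertical below 0.1 rad and z of each of key_medium, key_large in the frame of key_tray below 0.008 m and contact force between the fingers and key_medium below 0.2 N and x of key_medium in the frame of key_tray between -0.068 and 0.068 m and y of key_medium in the frame of key_tray between -0.133 and 0.133 m and contact force between the fingers and key_large below 0.2 N and x of key_large in the frame of key_tray between -0.068 and 0.068 m and y of key_large in the frame of key_tray between -0.133 and 0.133 m) or (horizontal distance between nut_b and drive below 0.02 m and z of key_medium in the frame of nut_b between -0.003 and 0.003 m and horizontal distance between key_medium and nut_b below 0.003 m and angle between key_medium's own z axis and vertical below 0.07 rad and contact force between the fingers and key_medium above 1 N and linear speed of each of key_medium, key_small, key_large below 0.02 m/s and angle between each of key_small, key_large's own z axis and vertical below 0.1 rad and z of each of key_small, key_large in the frame of key_tray below 0.008 m and contact force between the fingers and key_small below 0.2 N and x of key_small in the frame of key_tray between -0.068 and 0.068 m and y of key_small in the frame of key_tray between -0.133 and 0.133 m and contact force between the fingers and key_large below 0.2 N and x of key_large in the frame of key_tray between -0.068 and 0.068 m and y of key_large in the frame of key_tray between -0.133 and 0.133 m))); the arm keeps its last pose, push and grip.
It fails at once if the tube rack, the bottle or the beaker is moved more than 30 mm or tipped over (distance of any of tube_rack, reagent_bottle, beaker from where it was at the start of the episode above 0.03 m or angle between any of tube_rack, reagent_bottle, beaker's own z axis and vertical above 0.5 rad).
It also fails if it takes over 69 s, if anything falls off the work surface, if the arm or the gripper's body presses on something with over 40 N, if the wrist force passes 120 N, or if a joint passes its speed limit or range.

## Working session

There is one attempt and no reset: what is moved stays moved. The work goes in short steps, Python scripts to look and compute and a shell command to move; the robot and the scene stay as the last step left them, time stands still between calls to the robot, and variables do not carry over. Pictures are saved under pics/ and viewed, at most 10 in all, crops included, and the job is handed in when it is done.

```bash
mkdir -p pics; python3 - <<'E'
from station import r,cams
import cv2,numpy as np
for n in("top","side"):
    im=cams.capture(n); cv2.imwrite(f"pics/{n}0.png",im[:,:,::-1])
    c=cams.get_calibration(n); R=cv2.Rodrigues(np.array(c["rvec"]))[0]
    print(n,np.round(c["camera_matrix"],1).tolist(),np.round(R,3).tolist(),np.round(-R.T@np.array(c["tvec"]).ravel(),3))
print(np.round(cams.get_calibration("wrist")["T_tool_cam"],3).tolist(),np.round(cams.get_calibration("wrist")["camera_matrix"],1).tolist())
s=r.sense();print(s["time_s"],np.round(s["tcp_pos"],4),np.round(s["ee_rot"],3).tolist(),s["wrist_force"])
E
```

```text
top [[457.7, 0.0, 322.5], [0.0, 457.7, 236.0], [0.0, 0.0, 1.0]] [[-0.02, -1.0, 0.0], [-0.997, 0.02, -0.077], [0.077, -0.002, -0.997]] [0.43  0.01  1.309]
side [[623.0, 0.0, 320.2], [0.0, 623.0, 237.5], [0.0, 0.0, 1.0]] [[-0.88, -0.475, 0.02], [-0.287, 0.497, -0.819], [0.379, -0.727, -0.573]] [-0.098  1.204  1.066]
[[-0.001, -0.957, -0.291, 0.08], [1.0, -0.0, -0.001, 0.0], [0.001, -0.291, 0.957, -0.197], [0.0, 0.0, 0.0, 1.0]] [[408.1, 0.0, 322.3], [0.0, 408.1, 239.2], [0.0, 0.0, 1.0]]
0.1 [ 0.2251 -0.5824  0.1867] [[-0.933, -0.36, -0.001], [-0.36, 0.933, 0.002], [0.0, 0.002, -1.0]] [-0.41948936  0.66454088  0.15940539]
```

View pics/top0.png

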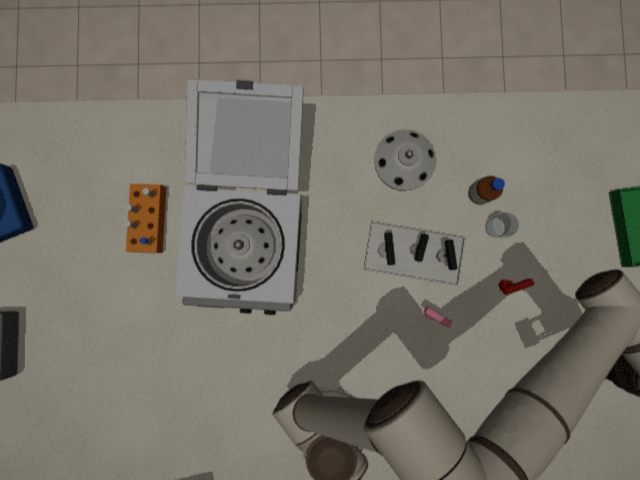

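View pics/side0.png

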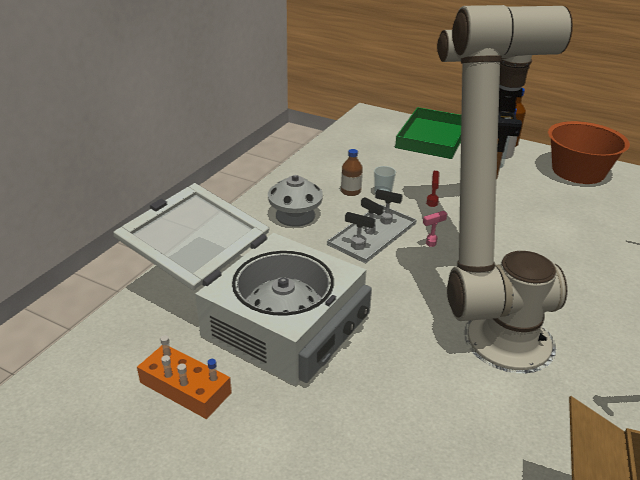

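The mounted rotor (top picture, 238,244) appears to have the 10 small holes; the spare (408,155) has 6, so nut_b and key_medium look right. The keys' handles are at (390,247), (421,247) and (450,254). The pink and red look-alikes lie at (437,316) and (516,286).

```bash
cat > h.py <<'E'
import numpy as np,cv2
from station import r,cams
def ray(name,uv,z,pose=None):
    c=cams.get_calibration(name);K=np.array(c["camera_matrix"])
    uv=np.atleast_2d(uv).astype(float)
    d=(np.linalg.inv(K)@np.c_[uv,np.ones(len(uv))].T)
    if name=="wrist":
        T=np.array(c["T_tool_cam"]);p,Rt=pose
        R=Rt@T[:3,:3];o=p+Rt@T[:3,3]
    else:
        R=cv2.Rodrigues(np.array(c["rvec"]))[0].T;o=-R@np.array(c["tvec"]).ravel()
    d=R@d
    return (o[:,None]+d*((z-o[2])/d[2]))[:2].T
def wrist(fn):
    s=r.sense();im=cams.capture("wrist");cv2.imwrite("pics/"+fn,im[:,:,::-1])
    return im,(np.array(s["tcp_pos"]),np.array(s["ee_rot"]))
def dark(im,name,z,pose=None,thr=50,amin=100,box=None):
    g=im.max(2);m=(g<thr).astype(np.uint8)
    if box: k=np.zeros_like(m);k[box[1]:box[3],box[0]:box[2]]=1;m*=k
    cs,_=cv2.findContours(m,cv2.RETR_EXTERNAL,cv2.CHAIN_APPROX_NONE)
    for c in cs:
        if cv2.contourArea(c)<amin: continue
        w=ray(name,c.reshape(-1,2),z,pose)*1000
        (a,b),(l,h),t=cv2.minAreaRect(w.astype(np.float32))
        if l<h: l,h,t=h,l,t-90
        print(np.round(c.reshape(-1,2).mean(0)),"c",round(a,1),round(b,1),"size",round(l,1),round(h,1),"long-axis deg",round(t%180,1))
E
python3 - <<'E'
from h import *
im=cv2.imread("pics/top0.png")[:,:,::-1]
dark(im,"top",.107,thr=50,amin=60,box=(365,220,465,285))
for z,uv in((.143,(238,244)),(.143,(408,154)),(0,(414,252)),(.14,(238,244))): print(uv,ray("top",uv,z))
a=cv2.resize(im[190:300,170:300],None,fx=3,fy=3,interpolation=2);b=cv2.resize(im[120:290,360:475],None,fx=3,fy=3,interpolation=2)
h=max(a.shape[0],b.shape[0]);o=np.zeros((h,a.shape[1]+b.shape[1],3),np.uint8);o[:a.shape[0],:a.shape[1]]=a;o[:b.shape[0],a.shape[1]:]=b
cv2.imwrite("pics/z.png",o[:,:,::-1])
E
```

```text
[450. 254.] c 467.0 -324.0 size 77.6 27.9 long-axis deg 5.7
[421. 247.] c 488.1 -249.7 size 72.6 22.5 long-axis deg 162.7
[389. 248.] c 487.0 -166.2 size 84.5 21.2 long-axis deg 3.4
(238, 244) [[0.50340691 0.22380579]]
(408, 154) [[ 0.72815418 -0.21779609]]
(414, 252) [[ 0.47947469 -0.25310525]]
(238, 244) [[0.50359632 0.22435635]]
```

View pics/z.png

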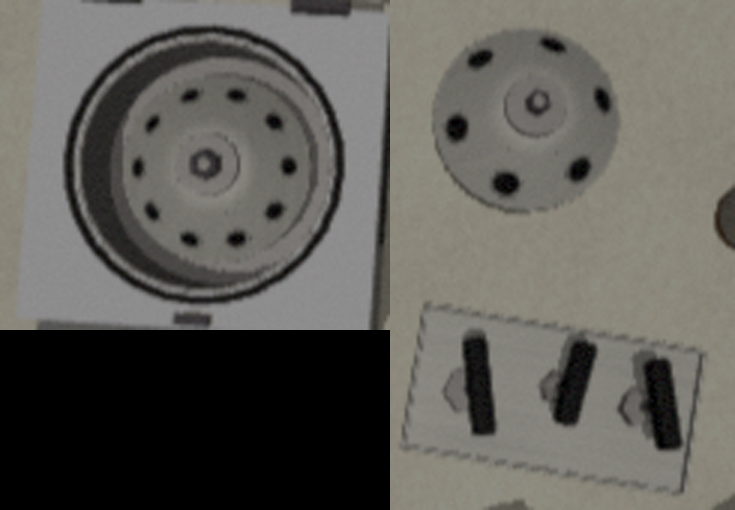

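The crops confirm it: the mounted rotor has 10 holes (nut_b, medium key). The handle lengths rank as left = large, middle = small and right = medium (y=-0.324).

```bash
python3 -m handwheel '[[[0,0,0,0,0,-0.035,0.05],[0,0,0,-0.0318,0.017,-0.035,0.05],[0,0,0,-0.0318,0.017,0,0.05],[0,0,0,-0.0318,0.017,0,0.05],[0,0,0,-0.0318,0.017,0,0.05],[0,0,0,-0.0318,0.017,0,0.05],[0,0,0,-0.0318,0.017,0,0.05],[0,0,0,-0.0318,0.017,0,0.05],[0,0,0,-0.0318,0.017,0,0.05],[0,0,1.1,-0.0318,0.017,0,0.05],[0,0,1.1,-0.0318,0.017,0,0.05],[0,0,0,0,0,0,0.05]]]'; python3 - <<'E'
from h import *
im,p=wrist("w1.png"); print(p)
dark(im,"wrist",.107,p,thr=45,amin=500)
E
```

```text
time_s: 1.3
tcp_pos: [0.4657, -0.3101, 0.2567]
ee_rot: [[-0.99, -0.141, -0.0], [-0.141, 0.99, 0.001], [0.0, 0.001, -1.0]]
wrist_force: [-0.5, 1.0, -0.2]
gripper_width: 0.577
gripper_force: 0.0
(array([ 0.46574888, -0.3101307 ,  0.25666004]), array([[-9.90070470e-01, -1.40571277e-01, -4.23796370e-04],
       [-1.40571620e-01,  9.90070072e-01,  9.34361561e-04],
       [ 2.88243704e-04,  9.84657532e-04, -9.99999474e-01]]))
[496. 350.] c 590.3 -112.6 size 216.3 122.3 long-axis deg 98.0
[250. 411.] c 657.0 -286.1 size 690.9 207.8 long-axis deg 98.0
[403. 319.] c 562.7 -222.6 size 80.2 44.5 long-axis deg 45.2
[234. 322.] c 576.2 -386.8 size 74.7 59.1 long-axis deg 99.3
[463. 259.] c 494.3 -177.9 size 70.0 16.4 long-axis deg 9.3
[377. 237.] c 486.5 -256.5 size 74.6 21.2 long-axis deg 164.9
```

View pics/w1.png

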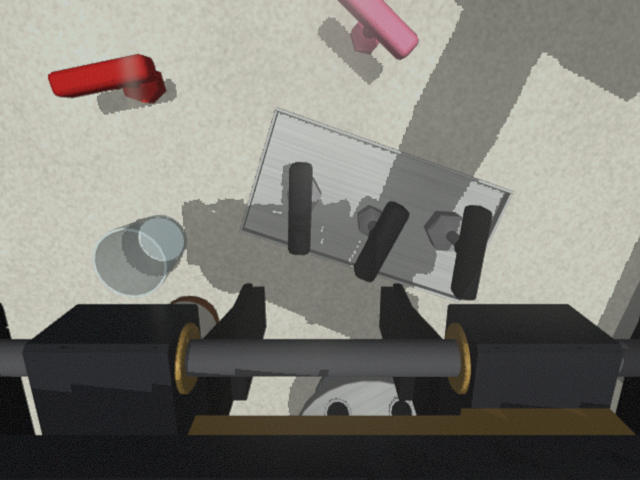

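The wrist view shows the medium handle at (300,208), lying along image y. The small handle is at (382,242) and the large one at (472,252).

```bash
python3 - <<'E'
from h import *
im=cv2.imread("pics/w1.png")[:,:,::-1]
p=(np.array([.46575,-.31013,.25666]),np.array([[-.99007,-.14057,-.0004],[-.14057,.99007,.00093],[.0003,.00098,-1]]))
for t in(65,80):
    dark(im,"wrist",.107,p,thr=t,amin=500,box=(250,140,340,275))
    dark(im,"wrist",.107,p,thr=t,amin=500,box=(440,195,520,305))
print(im[208,280:325].max(1))
E
```

```text
[297. 206.] c 467.7 -330.1 size 80.7 19.0 long-axis deg 6.1
[470. 252.] c 486.3 -175.0 size 88.0 28.5 long-axis deg 3.1
[299. 208.] c 467.7 -330.1 size 81.2 20.6 long-axis deg 6.2
[469. 251.] c 486.4 -178.6 size 88.3 37.3 long-axis deg 2.3
[117 116 118 118 118 119 117 114  89  60  51  53  52  62  55  58  57  59
  63  59  61  60  60  65  65  65  66  63  61  61  65  75 101 109 121 120
 120 121 120 120 120 121 121 121 120]
```

```bash
python3 -m handwheel '[[[0,0,0.3,0.001,-0.02,0,0.05],[0,0,0,0,0,0.03,0.05],[0,0,0,0,0,0.03,0.05],[0,0,0,0,0,0.03,0.05],[0,0,0,0,0,0.03,0.05],[0,0,0,0,0,0.03,0.05],[0,0,0,0,0,0.03,0.05],[0,0,0,0,0,0,0.05],[0,0,0,0,0,0,0.0],[0,0,0,0,0,0,0.0],[0,0,0,0,0,0,0.0],[0,0,0,0,0,0,0.0]]]'; python3 -m handwheel '[[[0,0,0,0,0,0,0.0],[0,0,0,0,0,0,0.0],[0,0,0,0,0,0,0.0]]]'
```

```text
time_s: 2.55
tcp_pos: [0.466, -0.333, 0.0789]
ee_rot: [[-0.994, -0.107, 0.002], [-0.107, 0.994, -0.001], [-0.002, -0.001, -1.0]]
wrist_force: [0.1, 0.4, 0.8]
gripper_width: 0.294
gripper_force: 0.0
time_s: 2.85
tcp_pos: [0.4653, -0.3327, 0.0776]
ee_rot: [[-0.994, -0.107, 0.0], [-0.107, 0.994, -0.0], [-0.0, -0.0, -1.0]]
wrist_force: [0.6, -0.3, -0.3]
gripper_width: 0.043
gripper_force: 0.0
```

```bash
python3 - <<'E'
from h import *
im,p=wrist("w2.png")
s=cams.capture("side");a=cv2.resize(s[130:270,310:470],None,fx=3,fy=3,interpolation=2)
o=np.zeros((480,800,3),np.uint8);o[:420,:480]=a[:420,:480];o[:240,480:]=cv2.resize(im,(320,240));cv2.imwrite("pics/c2.png",o[:,:,::-1])
print(r.sense()["gripper_width"])
E
```

```text
0.015218489106988406
```

View pics/c2.png

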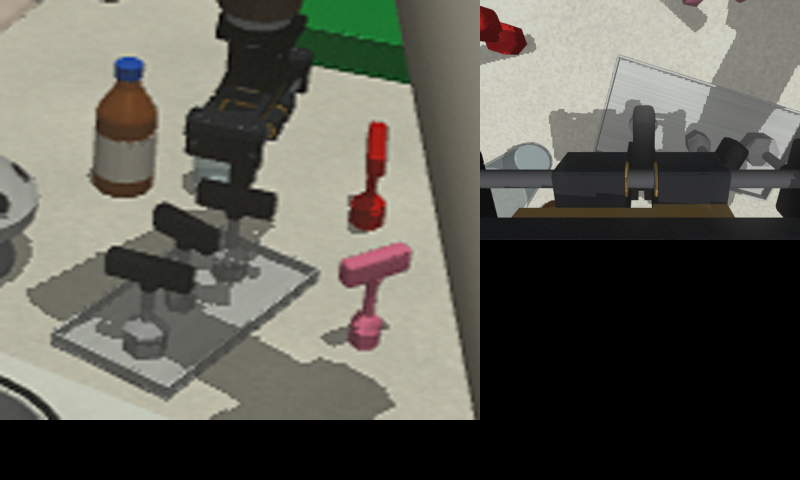

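Opening is nearly shut although the handle seems to be between the fingers. I'll take a closer look.

```bash
python3 - <<'E'
from h import *
im=cv2.imread("pics/w2.png")
a=cv2.resize(im[180:440,230:430],None,fx=2.2,fy=2.2,interpolation=2)
a=np.clip(a.astype(float)*2,0,255).astype(np.uint8)
cv2.imwrite("pics/c3.png",a)
s=r.sense();print(s["gripper_width"],s["gripper_force"],s["tcp_pos"],s["wrist_force"])
E
```

```text
0.015218489106988406 0.0 [ 0.4653006  -0.33269201  0.0774759 ] [-0.74108891 -0.3125158  -1.19523095]
```

View pics/c3.png

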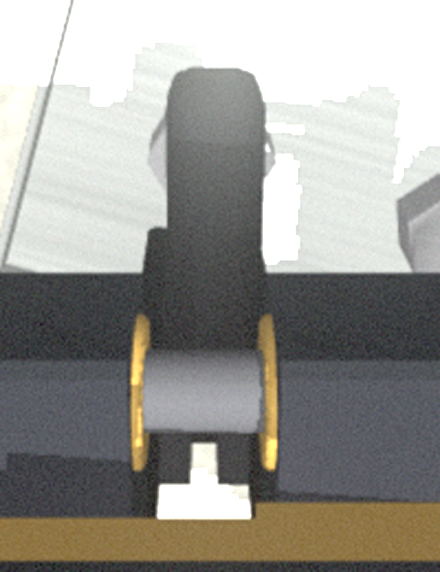

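```bash
python3 - <<'E'
from h import *
im=cv2.imread("pics/top0.png");sd=cv2.imread("pics/side0.png")
g=sd.max(2);m=(g<60).astype(np.uint8);m[:,:335]=0;m[:,412:]=0;m[:170]=0;m[250:]=0
n,l,st,c=cv2.connectedComponentsWithStats(m)
S=[c[i] for i in range(1,n) if st[i,4]>40];print(S)
def P(n):
    q=cams.get_calibration(n);return np.array(q["camera_matrix"])@np.c_[cv2.Rodrigues(np.array(q["rvec"]))[0],np.array(q["tvec"]).ravel()]
for t in((450.,254.),(421.,247.),(389.,248.)):
    for s in S:
        X=cv2.triangulatePoints(P("top"),P("side"),np.array(t),np.array(s));X=(X[:3]/X[3]).ravel()
        q=P("top")@np.r_[X,1];e=np.hypot(*(q[:2]/q[2]-t)); 
        if e<6: print(t,np.round(s),np.round(X,3),round(e,1))
print([ray("side",(388.7,196.7),z) for z in(.06,.08,.1)])
for n in("side","top"):
    q=P(n)@np.array([.4653,-.3327,.0775,1]);print(n,q[:2]/q[2])
E
```

```text
[array([388.21311475, 196.19262295]), array([371.64888889, 206.2       ]), array([359.47350993, 219.89403974])]
(450.0, 254.0) [388. 196.] [ 0.472 -0.33   0.09 ] 1.1
(421.0, 247.0) [372. 206.] [ 0.492 -0.253  0.089] 1.1
(389.0, 248.0) [359. 220.] [ 0.491 -0.168  0.089] 1.2
[array([[ 0.4877211 , -0.37340642]]), array([[ 0.47608197, -0.34203848]]), array([[ 0.46444285, -0.31067053]])]
side [390.6848836  199.70943934]
top [449.51479474 255.46937381]
```

```bash
python3 -m handwheel '[[[0,0,0,0,0,0,0.05],[0,0,0,0,0,0,0.05],[0,0,0,0,0,0,0.05],[0,0,0,0,0,0,0.05],[0,0,0,0,0,0,0.05],[0,0,0,0,0,0,0.05],[0,0,0,0,0,0,0.05]]]'; python3 - <<'E'
from h import *
im,p=wrist("w4.png");sd=cams.capture("side");cv2.imwrite("pics/s4.png",sd[:,:,::-1])
f=lambda a:np.clip(a[:,:,::-1].astype(float)*2.5,0,255).astype(np.uint8)
a=cv2.resize(f(im[180:440,220:440]),(440,520));b=cv2.resize(f(sd[150:230,355:415]),(360,480),interpolation=2)
o=np.zeros((520,800,3),np.uint8);o[:,:440]=a;o[:480,440:]=b;cv2.imwrite("pics/c4.png",o)
E
```

```text
time_s: 3.65
tcp_pos: [0.4653, -0.3327, 0.0775]
ee_rot: [[-0.994, -0.107, -0.0], [-0.107, 0.994, -0.0], [0.0, 0.0, -1.0]]
wrist_force: [-0.1, -0.7, 0.2]
gripper_width: 0.54
gripper_force: 0.0
```

View pics/c4.png

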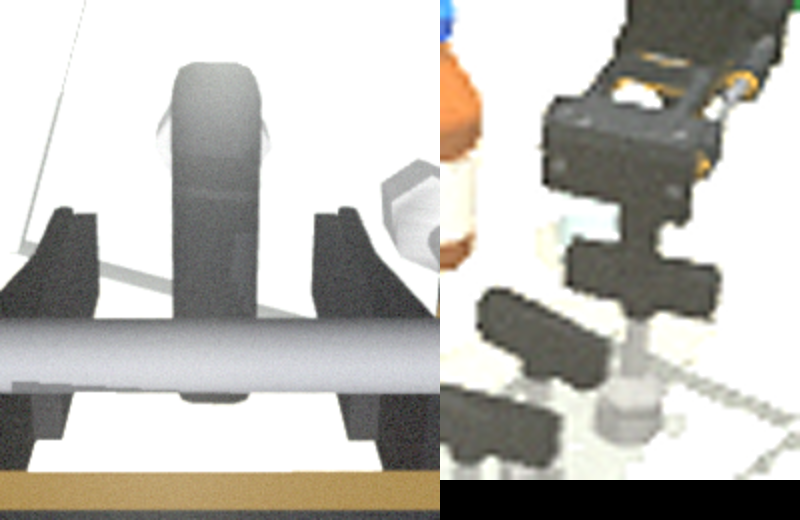

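The bar lies squarely between the fingers, so the position is right. I'll close for longer and watch the force.

```bash
python3 -m handwheel '[[[0,0,0,0,0,0.002,0.0],[0,0,0,0,0,0,0.0],[0,0,0,0,0,0,0.0],[0,0,0,0,0,0,0.0]]]';python3 -m handwheel '[[[0,0,0,0,0,0,0.0],[0,0,0,0,0,0,0.0],[0,0,0,0,0,0,0.0],[0,0,0,0,0,0,0.0],[0,0,0,0,0,0,0.0],[0,0,0,0,0,0,0.0]]]'; python3 -m handwheel '[[[0,0,0,0,0,0,0.0],[0,0,0,0,0,0,0.0],[0,0,0,0,0,0,0.0],[0,0,0,0,0,0,0.0],[0,0,0,0,0,0,0.0],[0,0,0,0,0,0,0.0]]]'
```

```text
time_s: 4.15
tcp_pos: [0.4653, -0.3327, 0.0755]
ee_rot: [[-0.994, -0.107, -0.0], [-0.107, 0.994, -0.0], [0.0, -0.0, -1.0]]
wrist_force: [-0.3, -0.5, -0.7]
gripper_width: 0.292
gripper_force: 0.0
time_s: 4.75
tcp_pos: [0.4653, -0.3327, 0.0755]
ee_rot: [[-0.994, -0.107, 0.0], [-0.107, 0.994, -0.0], [-0.0, -0.0, -1.0]]
wrist_force: [-0.1, -0.5, -0.4]
gripper_width: 0.004
gripper_force: 0.0
time_s: 5.35
tcp_pos: [0.4653, -0.3327, 0.0755]
ee_rot: [[-0.994, -0.107, 0.0], [-0.107, 0.994, -0.0], [-0.0, -0.0, -1.0]]
wrist_force: [0.7, -0.3, -0.3]
gripper_width: 0.004
gripper_force: 0.0
```

```bash
python3 -m handwheel '[[[0,0,0,0,0,-0.01,0.0],[0,0,0,0,0,-0.02,0.0],[0,0,0,0,0,-0.02,0.0],[0,0,0,0,0,0,0.0],[0,0,0,0,0,0,0.0],[0,0,0,0,0,0,0.0]]]'; python3 - <<'E'
from h import *
im,p=wrist("w5.png");sd=cams.capture("side");cv2.imwrite("pics/s5.png",sd[:,:,::-1])
f=lambda a:np.clip(a[:,:,::-1].astype(float)*2.5,0,255).astype(np.uint8)
a=cv2.resize(f(im[180:440,220:440]),(440,520));b=cv2.resize(f(sd[150:230,355:415]),(360,480),interpolation=2)
o=np.zeros((520,800,3),np.uint8);o[:,:440]=a;o[:480,440:]=b;cv2.imwrite("pics/c5.png",o)
print(r.sense()["wrist_force"])
E
```

```text
time_s: 5.95
tcp_pos: [0.4647, -0.3324, 0.1248]
ee_rot: [[-0.994, -0.107, -0.001], [-0.107, 0.994, 0.001], [0.001, 0.001, -1.0]]
wrist_force: [-0.1, 0.4, 0.3]
gripper_width: 0.006
gripper_force: 0.0
[0.52661086 0.73743201 0.35327726]
```

View pics/c5.png

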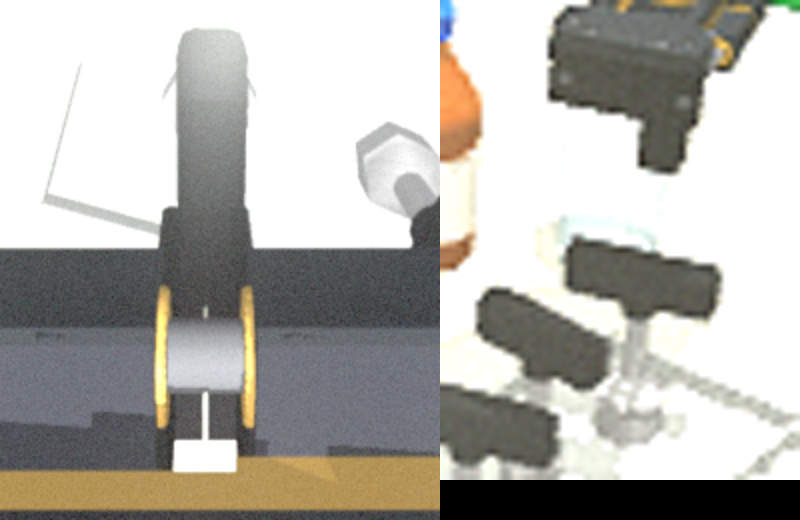

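```bash
python3 - <<'E'
from h import *
q=cams.get_calibration("side");P=np.array(q["camera_matrix"])@np.c_[cv2.Rodrigues(np.array(q["rvec"]))[0],np.array(q["tvec"]).ravel()]
def pr(X):
    v=P@np.r_[X,1];return np.round(v[:2]/v[2],1)
for z in(.1248,.135,.145,.155,.165):print(z,pr([.4647,-.3324,z]))
for X in([.472,-.33,.107],[.472,-.33,.003],[.513,-.326,.094],[.431,-.334,.094]):print(X,pr(X))
g=cv2.imread("pics/s5.png").max(2)
print("tip bottom",[(c,np.where(g[150:190,c]<60)[0].max()+150) for c in range(386,398,2)])
b=(g<60).astype(np.uint8);n,l,st,c=cv2.connectedComponentsWithStats(b)
print([(np.round(c[i],1),st[i]) for i in range(1,n) if 340<c[i][0]<420 and 180<c[i][1]<240 and st[i,4]>40])
E
```

```text
0.1248 [392.2 186.3]
0.135 [392.5 183.4]
0.145 [392.8 180.5]
0.155 [393.  177.5]
0.165 [393.3 174.6]
[0.472, -0.33, 0.107] [389.1 191.2]
[0.472, -0.33, 0.003] [386.3 220. ]
[0.513, -0.326, 0.094] [375.8 192. ]
[0.431, -0.334, 0.094] [401.8 197.8]
tip bottom [(386, np.int64(169)), (388, np.int64(177)), (390, np.int64(177)), (392, np.int64(178)), (394, np.int64(178)), (396, np.int64(171))]
[(array([388.1, 196.2]), array([376, 189,  26,  15, 246], dtype=int32)), (array([371.6, 206.2]), array([361, 198,  23,  17, 229], dtype=int32)), (array([359.5, 219.8]), array([345, 212,  30,  16, 309], dtype=int32))]
```

The side view puts the real fingertips about 27 mm above the reported TCP, so the fingers closed above the bar. I'll go lower, in small steps.

```bash
python3 -m handwheel '[[[0,0,0,0,0,0,0.05],[0,0,0,0,0,0,0.05],[0,0,0,0,0,0,0.05],[0,0,0,0,0,0,0.05],[0,0,0,0,0,0,0.05],[0,0,0,-0.003,0.002,0.02,0.05],[0,0,0,0,0,0.02,0.05],[0,0,0,0,0,0.01,0.05],[0,0,0,0,0,0.01,0.05],[0,0,0,0,0,0.005,0.05],[0,0,0,0,0,0.005,0.05],[0,0,0,0,0,0,0.05]]]'; python3 -m handwheel '[[[0,0,0,0,0,0,0.0],[0,0,0,0,0,0,0.0],[0,0,0,0,0,0,0.0],[0,0,0,0,0,0,0.0],[0,0,0,0,0,0,0.0],[0,0,0,0,0,0,0.0],[0,0,0,0,0,0,0.0]]]'
```

```text
time_s: 7.25
tcp_pos: [0.4679, -0.3304, 0.0552]
ee_rot: [[-0.994, -0.107, -0.0], [-0.107, 0.994, 0.0], [0.0, 0.0, -1.0]]
wrist_force: [-0.9, 0.1, 0.5]
gripper_width: 0.574
gripper_force: 0.0
time_s: 7.95
tcp_pos: [0.4682, -0.3304, 0.0557]
ee_rot: [[-0.994, -0.107, 0.0], [-0.107, 0.994, -0.0], [-0.0, -0.0, -1.0]]
wrist_force: [0.1, 1.2, 0.8]
gripper_width: 0.229
gripper_force: 30.0
```

Gripped: the opening is 19.9 mm and the force 30 N. Now I'll lift and carry the key to the centrifuge, stopping short so that the wrist camera sees the nut.

```bash
python3 -m handwheel '[[[0,0,0,0,0,-0.015,0.0],[0,0,0,0,0,-0.04,0.0],[0,0,0,0,0,-0.04,0.0],[0,0,0,0,0,-0.045,0.0],[0,0,0,0,0,-0.045,0.0],[0,0,0,-0.011,0.0386,0,0.0],[0,0,0,-0.011,0.0386,0,0.0],[0,0,0,-0.011,0.0386,0,0.0],[0,0,0,-0.011,0.0386,0,0.0],[0,0,0,-0.011,0.0386,0,0.0],[0,0,0,-0.011,0.0386,0,0.0],[0,0,0,-0.011,0.0386,0,0.0]]]'; python3 -m handwheel '[[[0,0,0,-0.011,0.0386,0,0.0],[0,0,0,-0.011,0.0386,0,0.0],[0,0,0,-0.011,0.0386,0,0.0],[0,0,0,-0.011,0.0386,0,0.0],[0,0,0,-0.011,0.0386,0,0.0],[0,0,0,-0.011,0.0386,0,0.0],[0,0,0,-0.011,0.0386,0,0.0],[0,0,0,0,0,0,0],[0,0,0,0,0,0,0],[0,0,0,0,0,0,0]]]'; python3 - <<'E'
from h import *
im,p=wrist("w6.png");print(np.round(p[0],4))
E
```

```text
time_s: 9.15
tcp_pos: [0.5153, -0.0519, 0.2399]
ee_rot: [[-0.994, -0.107, -0.001], [-0.107, 0.994, 0.0], [0.001, 0.0, -1.0]]
wrist_force: [0.7, -0.1, -1.9]
gripper_width: 0.223
gripper_force: 30.0
time_s: 10.15
tcp_pos: [0.563, 0.2225, 0.24]
ee_rot: [[-0.994, -0.106, -0.001], [-0.106, 0.994, -0.001], [0.001, -0.001, -1.0]]
wrist_force: [-0.2, 0.2, -1.8]
gripper_width: 0.227
gripper_force: 30.0
[0.563  0.2225 0.24  ]
```

View pics/w6.png

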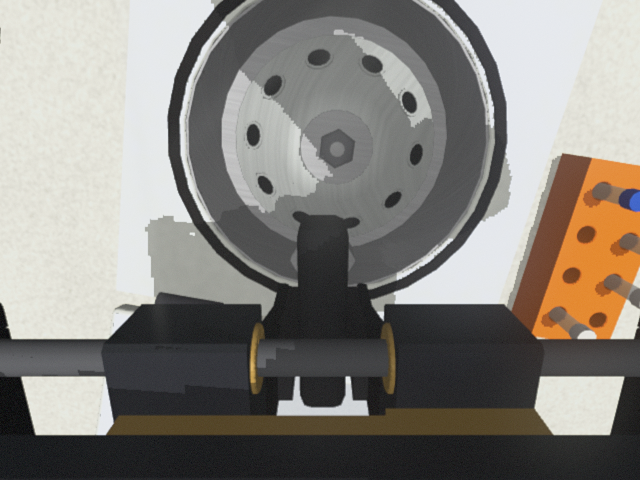

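The held key is in the gripper, with its bar end at (322,220). The nut shows as a dark hexagon at (337,149), and 10 holes are visible around it.

```bash
python3 - <<'E'
from h import *
im=cv2.imread("pics/w6.png")[:,:,::-1]
g=im.max(2);print(g[149,300:375].tolist());print(g[112:185,337].tolist())
p=(np.array([.563,.2225,.24]),np.array([[-.9943,-.1064,-.001],[-.1064,.9943,-.001],[.001,-.001,-1]]))
g2=cv2.GaussianBlur(cv2.resize(im[120:180,305:370].max(2),None,fx=4,fy=4,interpolation=cv2.INTER_CUBIC),(0,0),2.5)
for t in(75,85,95):
    m=(g2<t).astype(np.uint8)
    cs,_=cv2.findContours(m,cv2.RETR_EXTERNAL,cv2.CHAIN_APPROX_NONE)
    for c in cs:
        if cv2.contourArea(c)<3000: continue
        uv=(cv2.convexHull(c).reshape(-1,2)+.5)/4-.5+[305,120]
        h=ray("wrist",uv,.140,p)*1000
        M=cv2.moments(h.astype(np.float32));ce=np.array([M["m10"],M["m01"]])/M["m00"]
        # flats: support width vs direction; hex flat normals = minima of the width
        a=np.radians(np.arange(0,180,1.));w=np.ptp(h@np.array([np.cos(a),np.sin(a)]),axis=0)
        s=[(w[k]+w[k+60]+w[k+120])/3 for k in range(60)]
        k=int(np.argmin(s));print(t,"centre",np.round(ce,1),"flat normal",k,"AF",round(s[k],1),"AC",round(max(s),1),"area-AF",round((M["m00"]/.866)**.5,1))
E
```

```text
[141, 185, 194, 192, 194, 193, 193, 190, 193, 192, 193, 194, 192, 193, 194, 195, 180, 136, 131, 123, 92, 85, 90, 90, 91, 95, 95, 94, 93, 101, 124, 130, 129, 126, 131, 130, 130, 129, 126, 129, 127, 128, 127, 122, 111, 93, 87, 88, 88, 87, 85, 82, 79, 88, 119, 126, 124, 123, 123, 123, 124, 125, 124, 126, 124, 125, 122, 123, 122, 125, 122, 121, 119, 135, 136]
[132, 130, 132, 133, 128, 133, 133, 129, 131, 131, 133, 133, 131, 131, 129, 129, 122, 100, 88, 88, 92, 89, 94, 92, 93, 93, 95, 95, 93, 103, 124, 132, 132, 131, 132, 130, 129, 129, 128, 129, 124, 127, 126, 122, 115, 94, 91, 92, 92, 94, 92, 91, 87, 82, 89, 110, 128, 126, 126, 125, 126, 127, 127, 129, 125, 126, 128, 127, 126, 126, 125, 123, 122]
95 centre [505.1 226.6] flat normal 29 AF 23.5 AC 26.3 area-AF 23.3
```

```bash
python3 - <<'E'
from h import *
im=cv2.imread("pics/w6.png")
a=cv2.resize(im[205:300,265:380],None,fx=6,fy=6,interpolation=cv2.INTER_CUBIC)
cv2.imwrite("pics/c6.png",np.clip(a.astype(float)*2.2,0,255).astype(np.uint8))
p=(np.array([.563,.2225,.24]),np.array([[-.9943,-.1064,-.001],[-.1064,.9943,-.001],[.001,-.001,-1]]))
g2=cv2.GaussianBlur(cv2.resize(im[120:180,305:370].max(2),None,fx=4,fy=4,interpolation=cv2.INTER_CUBIC),(0,0),1.5)
for t in(100,104,108):
    m=(g2<t).astype(np.uint8)
    cs,_=cv2.findContours(m,cv2.RETR_EXTERNAL,cv2.CHAIN_APPROX_NONE)
    c=max(cs,key=cv2.contourArea)
    uv=(cv2.convexHull(c).reshape(-1,2)+.5)/4-.5+[305,120]
    h=ray("wrist",uv,.138,p)*1000
    M=cv2.moments(h.astype(np.float32));ce=np.array([M["m10"],M["m01"]])/M["m00"]
    d=h-ce;th=np.arctan2(d[:,1],d[:,0]);
    a=np.radians(np.arange(0,180,1.));w=np.ptp(h@np.array([np.cos(a),np.sin(a)]),axis=0)
    s=np.array([(w[k]+w[k+60]+w[k+120])/3 for k in range(60)]);k=int(s.argmin());j=int(s.argmax())
    ap=cv2.approxPolyDP(np.float32(h).reshape(-1,1,2),2.0,True).reshape(-1,2)-ce
    print(t,np.round(ce,1),k,j,round(s[k],1),round(s[j],1),"vertices",np.round(np.degrees(np.arctan2(ap[:,1],ap[:,0]))).tolist())
E
```

```text
100 [505.2 226.6] 30 59 24.1 27.1 vertices [-179.0, 115.0, 60.0, -2.0, -61.0, -115.0]
104 [505.2 226.6] 29 0 24.3 27.4 vertices [-178.0, 116.0, 60.0, -1.0, -59.0, -121.0]
108 [505.2 226.6] 29 59 24.6 27.6 vertices [-180.0, 118.0, 64.0, -2.0, -60.0, -117.0]
```

View pics/c6.png

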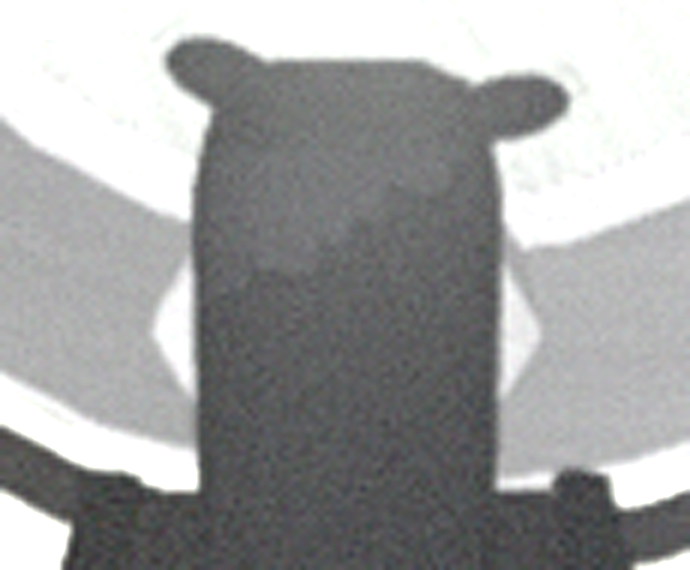

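The socket's corners are at (290.5,260.3) and (355.3,260.8), so the key's axis lies about 2 mm towards -x of the tool from the TCP. The nut is at (505.2,226.6) mm with its flats' normal at 29°, so the key must turn by +23°.

```bash
python3 -m handwheel '[[[0,0,0,0.0196,0.0031,0,0],[0,0,0,0.0196,0.0031,0,0],[0,0,0,0.0196,0.0032,0,0],[0,0,-0.77,0,0,0,0],[0,0,-0.77,0,0,0,0],[0,0,-0.77,0,0,0,0],[0,0,-0.77,0,0,0,0],[0,0,-0.77,0,0,0,0],[0,0,0,0,0,0,0],[0,0,0,0,0,0,0]]]'
```

```text
time_s: 11.2
tcp_pos: [0.504, 0.2255, 0.2408]
ee_rot: [[-0.874, -0.486, 0.0], [-0.486, 0.874, 0.0], [-0.0, 0.0, -1.0]]
wrist_force: [-0.2, -0.1, -1.8]
gripper_width: 0.225
gripper_force: 30.0
```

```bash
python3 -m handwheel '[[[0,0,0,0,0,0.02,0],[0,0,0,0,0,0.02,0],[0,0,0,0,0,0.004,0],[0,0,0,0,0,0.002,0],[0,0,0,0,0,0.002,0],[0,0,0,0,0,0,0],[0,0,0,0,0,0,0]]]'; python3 -m handwheel '[[[0,0,0,0,0,0.001,0],[0,0,0,0,0,0.001,0],[0,0,0,0,0,0.001,0],[0,0,0,0,0,0,0],[0,0,0,0,0,0,0]]]'
```

```text
time_s: 11.9
tcp_pos: [0.5044, 0.2266, 0.1932]
ee_rot: [[-0.873, -0.488, 0.001], [-0.488, 0.873, 0.001], [-0.001, 0.0, -1.0]]
wrist_force: [-0.0, -0.6, -1.7]
gripper_width: 0.229
gripper_force: 30.0
time_s: 12.4
tcp_pos: [0.504, 0.2264, 0.1894]
ee_rot: [[-0.873, -0.488, -0.0], [-0.488, 0.873, -0.0], [0.0, -0.0, -1.0]]
wrist_force: [-0.3, 0.5, -1.5]
gripper_width: 0.23
gripper_force: 30.0
```

The foot is at 137 mm, already past the chamfer, with no force: it is engaged. I'll go on down to the flange.

```bash
python3 -m handwheel '[[[0,0,0,0,0,0.001,0],[0,0,0,0,0,0.001,0],[0,0,0,0,0,0.001,0],[0,0,0,0,0,0.001,0],[0,0,0,0,0,0.001,0],[0,0,0,0,0,0.001,0],[0,0,0,0,0,0,0],[0,0,0,0,0,0,0]]]'; python3 -m handwheel '[[[0,0,0,0,0,0.001,0],[0,0,0,0,0,0,0],[0,0,0,0,0,0,0]]]'; python3 -m handwheel '[[[0,0,0,0,0,0.001,0],[0,0,0,0,0,0,0],[0,0,0,0,0,0,0]]]'
```

```text
time_s: 13.2
tcp_pos: [0.504, 0.2264, 0.1835]
ee_rot: [[-0.873, -0.488, 0.0], [-0.488, 0.873, -0.0], [-0.0, -0.0, -1.0]]
wrist_force: [-0.4, -1.1, -1.5]
gripper_width: 0.223
gripper_force: 30.0
time_s: 13.5
tcp_pos: [0.5042, 0.2265, 0.1827]
ee_rot: [[-0.873, -0.488, 0.0], [-0.488, 0.873, 0.0], [-0.0, -0.0, -1.0]]
wrist_force: [-0.7, -0.3, -0.6]
gripper_width: 0.229
gripper_force: 30.0
time_s: 13.8
tcp_pos: [0.5044, 0.2266, 0.1827]
ee_rot: [[-0.873, -0.489, 0.002], [-0.489, 0.873, 0.001], [-0.002, -0.0, -1.0]]
wrist_force: [-1.6, -0.3, 5.3]
gripper_width: 0.227
gripper_force: 30.0
```

Contact force appears at exactly the predicted height (TCP 0.1827). I'll check quickly that the other keys stand as before, then hand in.

```bash
python3 - <<'E'
from h import *
g=cams.capture("side").max(2);b=(g<60).astype(np.uint8);n,l,st,c=cv2.connectedComponentsWithStats(b)
print([np.round(c[i],1) for i in range(1,n) if 340<c[i][0]<412 and 180<c[i][1]<240 and st[i,4]>40])
s=r.sense();print(s["time_s"],s["tcp_pos"],s["wrist_force"],s["gripper_force"])
r.finish_job()
E
```

```text
[array([371.5, 206.2]), array([359.4, 219.9])]
13.85 [0.5043949  0.22654116 0.18262915] [-2.28506558 -0.35339199  5.22455918] 30.00046133995056
the job is handed in; nothing more can be done
```

I put key_medium on the mounted rotor's nut (nut_b, 10 holes), down to the flange height and held at 30 N, then handed the job in at about 13.9 s; I picked it by hole count and handle length, so I tried no other key, and the other two still stand in the tray.

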